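Check the spring travel of a mirror mount

TASK

Check the spring travel of the mirror mount with closed fingertips: press the corner with the round pad down until its pointer stands between the two bars of the sliding index on the scale beside it, hold it there for about a second and let it spring right back up, then do the same at the corner with the square pad. Press one corner at a time, do not press the pointer well past its index, and do not touch the mirror. Do not grip, lift or shove the mount, leave the things around it where they are, and finish with the hand clear of everything.

Things in the scene. Friction and masses are not known exactly. Their poses are not given: they have to be found in the camera images.
- mount: mirror mount, loose, 2 to 3.5 kg: steel base 170x170 mm with two arms carrying upright scales (90 mm high), above it a grey painted tilt plate 150x150x12 mm. Origin: centre of the underside. In its x, y (mm): pivot corner (60, 60), round pad (-60, 60), square pad (60, -60), scales (-54, 128) and (128, -54). Pivot corner away from the robot, round pad left, square pad right, turned up to 0.5 rad.
- pad_round (a point): centre of the top face of the round pad (disc 24 mm across, standing 10 mm proud of the plate), the place to press; 78 mm above the table at rest. Press straight down; the pad drops by as much as its pointer.
- pad_square (a point): centre of the top face of the square pad (24x24 mm, standing 10 mm proud of the plate), the place to press; 78 mm above the table at rest. Press straight down; the pad drops by as much as its pointer.
- tip_round (a point): tip of the needle pointer (5 mm thick, tapering) of the round-pad corner, 61 mm from the pad's centre, 62 mm above the table at rest; it moves down with the pad
- tip_square (a point): tip of the needle pointer (5 mm thick, tapering) of the square-pad corner, 61 mm from the pad's centre, 62 mm above the table at rest; it moves down with the pad
- mark_round (a point): middle of the 9 mm high gap between the two dark bars (42 mm wide, 5 mm thick) of the sliding index on the round-pad corner's scale; it stands 10 to 20 mm below the pointer's rest height. The pointer is right when its tip is at this height.
- mark_square (a point): middle of the 9 mm high gap between the two dark bars (42 mm wide, 5 mm thick) of the sliding index on the square-pad corner's scale; it stands 10 to 20 mm below the pointer's rest height. The pointer is right when its tip is at this height.
- corner_round (a joint): tilt of the plate at the round-pad corner: 0 rad at rest, grows when pressed, stop at 0.25; the pad is 120 mm from the tilt axis (10 mm of drop is 0.083 rad). A spring returns it: about 4 N at the pad starts it, about 7 N holds it at 20 mm. Pressing the middle of this pad leaves the other corner at rest; pressing the bare corner without pad moves both.
- corner_square (a joint): tilt of the plate at the square-pad corner: 0 rad at rest, grows when pressed, stop at 0.25; the pad is 120 mm from the tilt axis (10 mm of drop is 0.083 rad). A spring returns it: about 4 N at the pad starts it, about 7 N holds it at 20 mm. Pressing the middle of this pad leaves the other corner at rest; pressing the bare corner without pad moves both.
- mirror: round mirror 68 mm across set in the middle of the tilt plate, 85 mm from each pad's centre, its face 9 mm above the plate's mid-plane and lower than the pads by 7 mm; not to be touched. Origin: centre of its underside
- pine_block: bystander: upright pine block, 40x45x75 mm; loose beside the mount, not to be moved. Origin: centre of its underside
- tape_roll: bystander: roll of masking tape lying flat, 105 mm across, 25 mm high; loose beside the mount, not to be moved. Origin: centre of its underside
- spring_clamp: bystander: plastic spring clamp lying flat, 54x121x19 mm; loose beside the mount, not to be moved. Origin: centre of its underside
- wedge: bystander: walnut offcut with a sawn wedge end, lying flat, 42x110x22 mm; loose beside the mount, not to be moved. Origin: centre of its underside

How it is judged:
By the outcome, as a careful person would: the job done as asked, in the order asked, and still so for the second after the job is handed in, with the robot touching nothing.
It also fails if it takes over 61 s, if anything falls off the work surface, if the arm or the gripper's body presses on something with over 40 N, if the wrist force passes 120 N, or if a joint passes its speed limit or range.

ROBOT

A 7-joint arm with a two-finger parallel gripper is mounted at the origin on a cart in front of the work surface, level with it; the furniture and walls round the work are solid. World frame = base frame: x ahead of the robot, y to its left, z up, the work surface at z = 0. Lengths are in m, angles in rad, forces in N, time in s.
With the tool pointing down it reaches from about 0.4 to 0.9 m from the base axis. Payload 5.5 kg.
Tool frame: the origin (TCP) lies midway between the tips of the shut fingers; the grasp point (between the pads) lies 19 mm behind it (manip.grip_depth is the distance from the TCP to the grasp point, in m); z points along the fingers, y is the line along which they close (so a half turn about z gives the same grasp; the last joint's range is limited). The gripper opens to 92 mm and grips with 3 to 60 N. Pads are 19 mm wide; open, the fingers measure 130 mm over their backs; the gripper's body (75 mm by 190 mm) begins 47 mm behind the grasp point.
Start: joints at [1.431, 0.501, -0.427, 1.55, 0.221, 1.138, -0.21], TCP at [0.255, -0.598, 0.227] pointing down, gripper open.
Joint ranges: [-2.88, 2.88], [-0.31, 2.03], [-1.54, 1.56], [0.2, 2.42], [-1.41, 4.55], [0.19, 2.02], [-2.57, 2.57]. Speed limits (rad/s): [2.57, 2.57, 3.14, 3.14, 3.14, 3.14, 3.14].

INTERFACE

Orientations are given as a unit quaternion [x, y, z, w].
In Python, from bench import manip, effector, viewer gives the robot as it stands. Calls block until the motion is done:
- manip.move_pose(position, orientation): joint-space move of the TCP to a pose.
- manip.servo_line(position, ori=None, vel=0.15): straight line of the TCP; ori=None keeps the orientation; vel is the mean speed in m/s.
- manip.movej(angles): joint-space move.
- effector.open_jaws() and effector.close(f_grip=None): open the fingers fully, or close them until they stop; f_grip is the grip in N (None keeps the last).
- manip.sleep(seconds).
- manip.solve_ik(position, orientation): joint angles nearest the present ones, or None.
- viewer.get_image(name): name is "scene" or "top"; returns the picture (384x512x3 uint8, red, green, blue); there is no depth.
- viewer.get_calibration(name): a dict with "vfov" (degrees; the focal length in pixels is half the picture's height over the tangent of half this angle, whatever the lens; pixels are square), "cx", "cy" (the principal point, pixels), "eye" and "attitude" of the camera in the world. Camera axes: x right, y down, z forward; pixel columns grow to the right and rows downward; lengths in m; the calibration is good to about 2 mm. A picture is of the moment at which its call begins. get_calibration takes no time and is no camera call.
A pose or a line that the arm cannot do raises manip.PlanningError and nothing moves.
- manip.hand_in(): hands the job in; it is judged then, once.
Readings, each from a call of its own:
- manip.current_clock(): time.
- manip.current_q(): joint angles.
- manip.current_joint_velocities(): joint speeds.
- manip.current_tau(): joint torques, N m.
- manip.current_tool_pos(): TCP position.
- manip.current_tcp_rot(): TCP orientation.
- manip.current_force(): force on the tool from outside, world axes, zero at the start.
- manip.current_wrist_torque(): the same for the moment, N m.
- manip.current_finger_gap(): finger opening in m.
- manip.current_gripper_force(): force on a finger pad.
Only numpy, scipy, OpenCV 4.12 (cv2) and the standard library are available. Lean on these libraries where they do the work, as an engineer would, in place of code of your own. Each camera call takes 0.05 s, during which the arm holds its last target. There are 200 camera calls.

## Working session

There is one attempt and no reset: what is moved stays moved. The work goes in short steps, each a Python script; the robot and the scene stay as the last script left them, time stands still between calls to the robot, and variables do not carry over. Pictures are saved under pics/ and viewed, at most 10 in all, crops included, and the job is handed in when it is done.

```bash
mkdir -p pics; python3 - <<'E'
from bench import manip, effector, viewer
import cv2
for n in("scene","top"):
    im=viewer.get_image(n); cv2.imwrite(f"pics/{n}0.png",im[:,:,::-1]); print(n,viewer.get_calibration(n))
print(manip.current_clock(),manip.current_tcp_rot(),manip.current_force(),manip.current_finger_gap())
E
```

```text
scene {'vfov': 46.84108355760896, 'cx': 257.33857478273325, 'cy': 192.46836915903782, 'eye': array([0.17837361, 0.72969661, 1.07360418]), 'attitude': array([-0.24285318,  0.90790226, -0.33042895,  0.08690533])}
top {'vfov': 54.15686153680018, 'cx': 253.05296750356993, 'cy': 192.68314591875952, 'eye': array([0.44621086, 0.00294917, 1.06867516]), 'attitude': array([-0.69723687,  0.71400761, -0.03508388,  0.05313189])}
0.1 [ 9.79784483e-01  2.00054026e-01 -1.37503764e-04 -8.56646653e-04] [ 0.17120468 -0.44597325 -1.26412117] 0.09189008216044751
```

View pics/scene0.png

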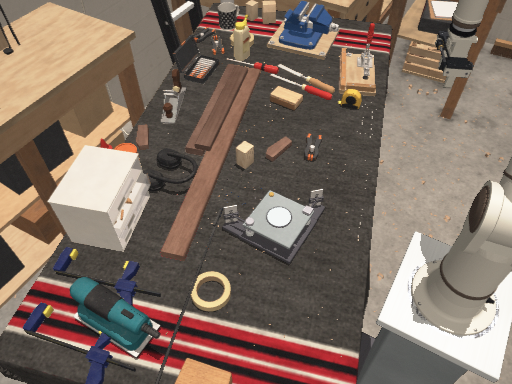

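View pics/top0.png

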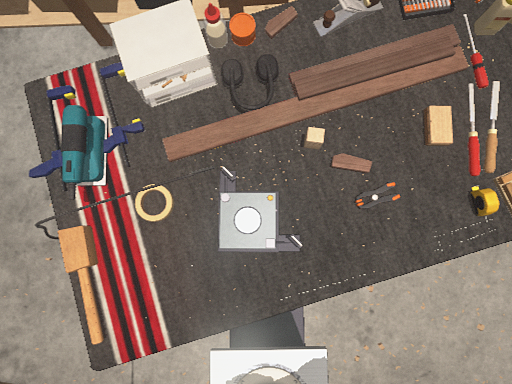

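```bash
python3 - <<'E'
import cv2,numpy as np
a=cv2.imread("pics/top0.png")[155:260,205:315]; b=cv2.imread("pics/scene0.png")[180:265,215:335]
f=lambda i:cv2.resize(i,None,fx=6,fy=6,interpolation=cv2.INTER_CUBIC)
cv2.imwrite("pics/c_top.png",cv2.resize(a,None,fx=5.5,fy=5.5,interpolation=cv2.INTER_CUBIC)); cv2.imwrite("pics/c_sc.png",f(b))
E
```

```text
(no output)
```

View pics/c_top.png

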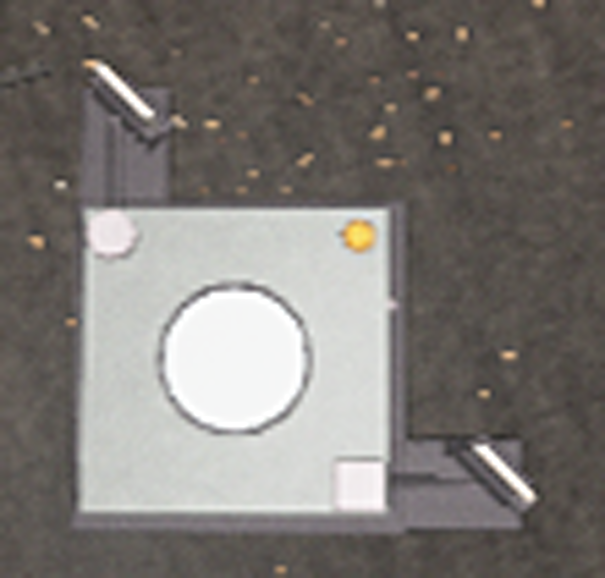

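View pics/c_sc.png

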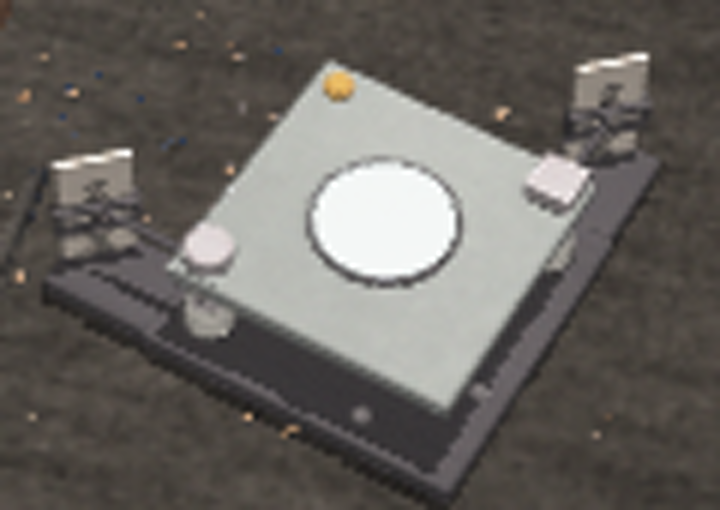

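```bash
cat >h.py <<'E'
import numpy as np,cv2
from scipy.spatial.transform import Rotation as R
from bench import viewer
class Cam:
    def __init__(s,n):
        c=viewer.get_calibration(n); s.f=192/np.tan(np.radians(c["vfov"]/2)); s.c=np.array([c["cx"],c["cy"]]); s.e=c["eye"]; s.R=R.from_quat(c["attitude"])
    def ray(s,uv): return s.R.apply([*((np.array(uv)-s.c)/s.f),1])
    def proj(s,p):
        q=s.R.inv().apply(np.array(p)-s.e); return s.c+s.f*q[...,:2]/q[...,2:]
    def onz(s,uv,z):
        d=s.ray(uv); return s.e+d*(z-s.e[2])/d[2]
E
python3 - <<'E'
from h import *
T,S=Cam("top"),Cam("scene")
P={}
for n,t,s in(("round",(225.4,197.5),(249.7,221.2)),("square",(270.5,243.2),(308,210.3))):
    a,b=T.onz(t,.078),S.onz(s,.078); print(n,a,b); P[n]=(a+b)/2
r,q=P["round"],P["square"]; c=(r+q)/2; d=q-r; print("dist",np.linalg.norm(d),"(169.7)")
yaw=np.arctan2(d[1],d[0])-np.arctan2(-120,120); print("c",c,"yaw",yaw)
M=lambda x,y,z:np.r_[c[:2]+R.from_euler('z',yaw).as_matrix()[:2,:2]@[x,y],z]
np.savez("pose.npz",c=c,yaw=yaw,r=r,q=q)
im=cv2.cvtColor(cv2.imread("pics/scene0.png"),cv2.COLOR_BGR2GRAY).astype(np.float32)
for n,(x,y) in(("round",(-.054,.128)),("square",(.128,-.054))):
    print(n,"scale top px",S.proj(M(x,y,.09)),T.proj(M(x,y,.09)))
    for o in(-.014,.0,.014):
        zs=np.arange(.1,.015,-.0025)
        uv=np.array([S.proj(M(x+o*.707,y-o*.707,z)) for z in zs],np.float32)
        print(o,uv[0],uv[-1],cv2.remap(im,uv[:,:1],uv[:,1:],cv2.INTER_CUBIC).ravel().astype(int))
a=cv2.imread("pics/scene0.png")
f=lambda i:cv2.resize(i,(380,500),interpolation=cv2.INTER_CUBIC)
cv2.imwrite("pics/sc2.png",np.hstack([f(a[202:227,221:240]),f(a[187:212,307:326])]))
E
```

```text
round [0.55981566 0.10077101 0.078     ] [0.55825075 0.10615265 0.078     ]
square [ 0.43673551 -0.01572993  0.078     ] [ 0.43451934 -0.00947433  0.078     ]
dist 0.16941023896224294 (169.7)
c [0.49733031 0.04542985 0.078     ] yaw -1.6014453982304104
round scale top px [230.60687662 206.19413844] [226.61163043 171.79274138]
-0.014 [225.54036 204.88455] [227.0071  222.29237] [ 73  86 122 208 250 187 127 132 137 137 136 136 135 135 140 137 112  89
  89  94  95  95  93  80  61  63  84 112 132 145 143 135 125  95]
0.0 [230.4516  203.98839] [231.67818 221.41156] [ 77  70 107 214 246 164 120 134 139 138 111  82  81  92 103 100  81  77
  95  97  83  69  64  59  58  73  94  96  84  80  80  81  80  68]
0.014 [235.34624 203.09523] [236.33423 220.53357] [ 71  65 123 239 245 154 121 138 140 141 142 142 139 136 138 129 113 107
 112  95  72  75  89  88  80  81  89  96 105 120 134 141 125  84]
square scale top px [317.51394857 190.26877486] [295.84205254 241.63036887]
-0.014 [313.2642  188.87718] [310.55685 206.53745] [ 74 117 167 205 211 168 129 135 137 136 136 136 136 136 141 132 107  88
  90  93  93  92  94  79  61  69  94 116 133 135 126 114 116 147]
0.0 [317.88318 188.03435] [314.96286 205.7066 ] [ 78  95 141 219 226 156 126 137 141 133 100  73  82  90  82  78  78  87
 100 107 102  92  77  64  68  80  84  81  85  95  93  83  72  60]
0.014 [322.48703 187.19426] [319.35513 204.87837] [ 71  70 126 211 199 128 126 140 132 125 127 125 122 126 131 130 126 119
 103  79  68  88  95  70  53  56  88 132 148 131 129 134 107  75]
```

View pics/sc2.png

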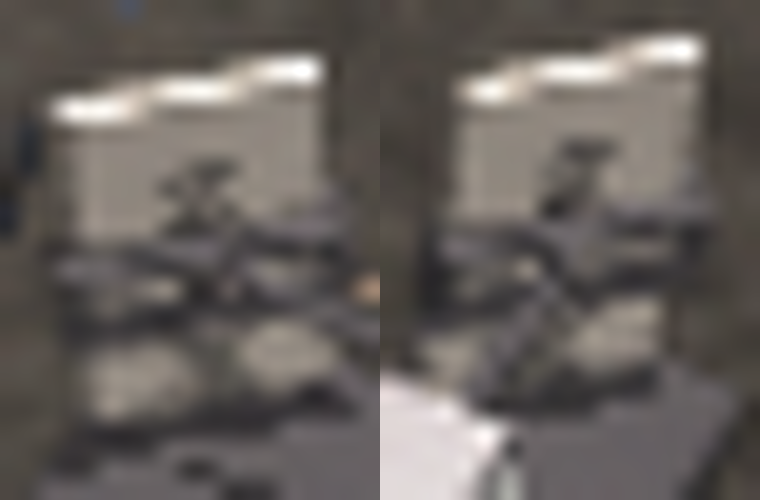

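```bash
cat >>h.py <<'E'
from bench import manip,effector
def snap(n):
    im=viewer.get_image("scene"); cv2.imwrite(f"pics/{n}.png",im[:,:,::-1]); return im
def st(l=""): print(l,manip.current_clock(),np.round(manip.current_tool_pos(),4),np.round(manip.current_force(),2))
E
python3 - <<'E'
from h import *
d=np.load("pose.npz"); r=d["r"]
effector.close(10)
for yv in((1,0,0),(-1,0,0)):
    Q=R.from_matrix(np.column_stack([np.cross(yv,(0,0,-1)),yv,(0,0,-1)])).as_quat()
    try: manip.move_pose([r[0],r[1],.20],Q); print(yv); break
    except manip.PlanningError as e: print(e)
manip.servo_line([r[0],r[1],.09],vel=.12); manip.sleep(.3); st("above"); snap("r_above")
f0=manip.current_force()[2]
for z in(.082,.079,.077,.075,.073):
    manip.servo_line([r[0],r[1],z],vel=.03); manip.sleep(.1); st()
    if manip.current_force()[2]-f0>2: break
E
```

```text
(1, 0, 0)
above 5.6 [0.5593 0.1034 0.0905] [-0.58 -0.28  0.44]
 6.1667 [0.559  0.1036 0.082 ] [-0.4   0.58 -0.04]
 6.5167 [0.559  0.1035 0.079 ] [ 1.02  1.11 -0.02]
 6.8667 [0.5593 0.1037 0.0773] [0.66 0.6  2.44]
```

```bash
python3 - <<'E'
from h import *
x,y,_=manip.current_tool_pos(); r=np.load("pose.npz")["r"]
manip.servo_line([r[0],r[1],.067],vel=.03); manip.sleep(.1); st(); 
b=snap("r_p67"); a=cv2.imread("pics/r_above.png")[:,:,::-1]
f=lambda i:cv2.resize(np.ascontiguousarray(i[202:230,221:247]),(390,420),interpolation=cv2.INTER_CUBIC)
cv2.imwrite("pics/cmp1.png",np.hstack([f(a),f(b)])[:,:,::-1])
E
```

```text
7.45 [0.5596 0.1045 0.0676] [0.1  1.75 5.32]
```

View pics/cmp1.png

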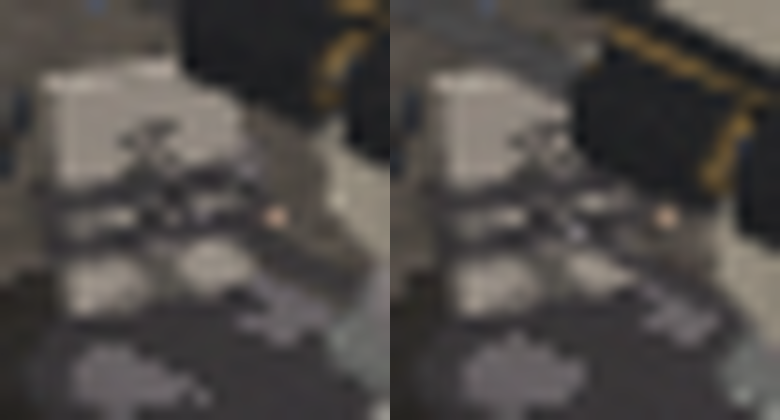

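```bash
python3 - <<'E'
from h import *
g=lambda n:cv2.cvtColor(cv2.imread(f"pics/{n}.png"),cv2.COLOR_BGR2GRAY).astype(int)
o,a,b=g("scene0"),g("r_above"),g("r_p67")
print("cols 224..240")
for v in range(205,226): print(v,"R",*["%4d"%k for k in o[v,224:241]]," A",*["%4d"%k for k in a[v,224:241]]," P",*["%4d"%k for k in b[v,224:241]])
d=np.load("pose.npz");c,yaw=d["c"],d["yaw"]
M=lambda x,y,z:np.r_[c[:2]+R.from_euler('z',yaw).as_matrix()[:2,:2]@[x,y],z]
S=Cam("scene")
for n,p in(("tip rest?",M(-.060,.121,.062)),("tip-12",M(-.060,.121,.050)),("face90",M(-.054,.128,.09)),("face50",M(-.054,.128,.05))): print(n,S.proj(p))
E
```

```text
cols 224..240
205 R   75   75   80   84   84   96   96  100  144  180  230  250  246   78   76   71   73  A   73   76   78   82   81   86   81   72   87   33   30   31   30   31   35   34   34  P   75   68   69   68   69   74   70   68   71   94  100   33   39   57   85   81   52
206 R   88  101  139  169  182  231  248  247  219  173  147  130  131   75   74   71   72  A   80   84  100  112  116  130  148  157  141   38   32   32   32   32   32   32   31  P   79   83   97   99   86   70   69   73   73   72   55   35   34   36   37   57   84
207 R  233  246  248  212  157  132  129  135  137  136  136  136  131   75   74   74   73  A  148  150  162  152  146  132  133  138  133  106   60   41   35   33   31   32   31  P  148  150  163  152  143  113   83   74   65   42   34   33   34   35   34   35   35
208 R  102  136  138  137  136  135  135  137  137  137  136  137  133   71   75   78   77  A  103  137  138  137  138  139  137  137  138  137  137  130   82   36   34   31   35  P  103  137  138  138  137  138  133  103   74   36   36   37   35   35   35   35   35
209 R  108  136  1
[... 3963 characters left out ...]
 55   62   96   98  100
224 R   55   56   58   56   65   98   98   97   96   96   98   97   99   98   98   99   99  A   55   55   56   58   56   56   55   56   53   55   56   57   55   56   65   98   93  P   55   56   57   58   66   93   57   59   56   56   55   54   55   57   55   64   97
225 R   56   66   99   98   98   93   58   64   95   96   96   98   97   99   99   98  100  A   56   54   67   98   97   93   56   57   56   56   55   56   56   56   56   57   57  P   54   56   67   99   98   97   97   93   58   58   55   55   55   54   57   55   56
tip rest? [231.89840728 214.67438245]
tip-12 [232.07065776 217.19228978]
face90 [230.60687662 206.19413844]
face50 [231.20942987 214.75321217]
```

```bash
python3 - <<'E'
from h import *
r=np.load("pose.npz")["r"]
manip.servo_line([r[0],r[1],.0648],vel=.03); st(); manip.sleep(.5); st(); snap("r_hold"); manip.sleep(.55); st()
manip.servo_line([r[0],r[1],.095],vel=.05); manip.servo_line([r[0],r[1],.16],vel=.15); st()
g=lambda n:cv2.cvtColor(cv2.imread(f"pics/{n}.png"),cv2.COLOR_BGR2GRAY).astype(int)
a,b=g("r_above"),g("r_hold")
for v in range(213,222): print(v,"A",*a[v,229:240]," H",*b[v,229:240])
o=g("scene0"); print("square cols 309..325")
for v in range(186,210): print(v,*["%4d"%k for k in o[v,309:326]])
d=np.load("pose.npz");c,yaw=d["c"],d["yaw"]
M=lambda x,y,z:np.r_[c[:2]+R.from_euler('z',yaw).as_matrix()[:2,:2]@[x,y],z]
S=Cam("scene")
for p in((.128,-.054,.09),(.128,-.054,.05),(.1254,-.0566,.05),(.121,-.06,.062),(.121,-.06,.05)): print(p,S.proj(M(*p)))
E
```

```text
7.75 [0.5596 0.1046 0.0654] [0.33 1.13 5.78]
 8.25 [0.5596 0.1046 0.0655] [-0.05  0.38  5.97]
 8.85 [0.5596 0.1045 0.0655] [-0.53  1.65  5.79]
 10.1833 [0.5588 0.103  0.1596] [-0.19 -0.16 -0.15]
213 A 77 61 73 93 72 57 58 72 102 82 79  H 77 61 74 90 53 63 32 33 35 33 31
214 A 56 57 59 49 59 59 57 71 51 70 74  H 56 55 63 60 60 61 57 61 35 31 33
215 A 64 70 75 51 71 114 105 90 68 59 78  H 63 71 79 70 94 131 104 92 66 53 49
216 A 128 57 53 91 64 90 56 55 55 79 136  H 128 56 54 93 62 56 58 61 59 78 134
217 A 57 58 60 60 60 64 72 66 58 54 70  H 54 56 72 102 56 57 71 81 72 60 78
218 A 55 69 96 95 101 141 138 112 72 59 60  H 55 69 95 92 69 85 86 112 75 73 73
219 A 108 82 82 95 139 142 141 139 118 65 58  H 109 84 83 93 140 134 83 85 56 53 56
220 A 137 109 84 87 115 140 139 135 113 94 73  H 138 107 83 89 114 140 137 109 74 60 57
221 A 111 105 82 79 75 97 91 54 64 95 97  H 111 106 83 79 74 97 92 54 60 81 66
square cols 309..325
186   75   76   81   75   83   81   79   76   76   75   71   74   72   71   68   69   70
187   71   70   71   70   78   80   77   69   74   76   73   72   77   73   71 
[... 1516 characters left out ...]
5   63
205   98  138  120   97   64   82   78   67   96   93   75   66   96   81   67   71   72
206  153  141  100   84   67   71   55   55   55   58   55   65   97   98   98   84   72
207  217  223  138   71   60   58   58   58   66   99   98   96   98   98   97   87   52
208  216  214  219  226  138   99  100   99   99   98   97   98   96   97   90   61   54
209  220  218  219  206   82  100   99   99   98   98   97   97   97   94   73   51   59
(0.128, -0.054, 0.09) [317.51394857 190.26877486]
(0.128, -0.054, 0.05) [316.07989106 198.94697061]
(0.1254, -0.0566, 0.05) [316.46785692 199.88134463]
(0.121, -0.06, 0.062) [317.25541332 198.77606804]
(0.121, -0.06, 0.05) [316.8250919 201.3315553]
```

```bash
python3 - <<'E'
from h import *
q=np.load("pose.npz")["q"]
manip.servo_line([q[0],q[1],.16],vel=.15); manip.servo_line([q[0],q[1],.09],vel=.12); manip.sleep(.2); st("above")
viewT=viewer.get_image("top"); cv2.imwrite("pics/q_top.png",viewT[:,:,::-1]); b=snap("q_above"); f0=manip.current_force()[2]
for z in(.082,.079,.0775,.076):
    manip.servo_line([q[0],q[1],z],vel=.03); manip.sleep(.1); st()
    if manip.current_force()[2]-f0>2: break
a=cv2.imread("pics/scene0.png")[:,:,::-1]
f=lambda i:cv2.resize(np.ascontiguousarray(i[180:265,215:335]),(390,276),interpolation=cv2.INTER_CUBIC)
cv2.imwrite("pics/cmp2.png",np.hstack([f(a),f(b)])[:,:,::-1])
E
```

```text
above 12.4 [ 0.4362 -0.0126  0.0906] [ 0.05 -0.68 -0.25]
 13.0167 [ 0.4356 -0.0125  0.082 ] [-0.83 -0.39 -0.36]
 13.3667 [ 0.4356 -0.0126  0.079 ] [-0.39 -0.36  0.54]
 13.7167 [ 0.4358 -0.0126  0.0776] [0.86 0.15 0.55]
 14.0667 [ 0.4357 -0.0125  0.0761] [-1.28  0.98  3.9 ]
```

View pics/cmp2.png

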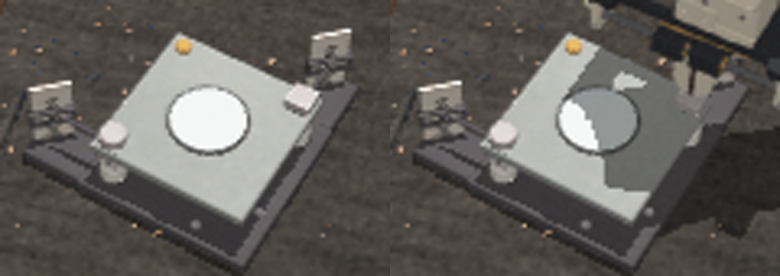

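```bash
python3 - <<'E'
from h import *
q=np.load("pose.npz")["q"]
manip.servo_line([q[0],q[1],.0648],vel=.03); st(); manip.sleep(.5); st(); snap("q_hold"); manip.sleep(.55); st()
manip.servo_line([q[0],q[1],.095],vel=.05); manip.servo_line([q[0],q[1],.20],vel=.15); st()
manip.movej([1.431,.501,-.427,1.55,.221,1.138,-.21]); manip.sleep(.5); st()
b=snap("end"); a=cv2.imread("pics/scene0.png")[:,:,::-1]
print(np.abs(a.astype(int)-b)[180:265,215:335].max(2).__gt__(40).sum())
f=lambda i:cv2.resize(np.ascontiguousarray(i[130:320,150:350]),(390,370),interpolation=cv2.INTER_CUBIC)
cv2.imwrite("pics/cmp3.png",np.hstack([f(a),f(b)])[:,:,::-1])
E
```

```text
14.5917 [ 0.435  -0.0125  0.0646] [-1.15 -0.55  5.9 ]
 15.0917 [ 0.435  -0.0126  0.0647] [-3.06 -0.5   4.99]
 15.6917 [ 0.435  -0.0126  0.0647] [-1.84  0.84  5.64]
 17.2917 [ 0.435  -0.013   0.1992] [0.39 0.04 0.37]
 19.9833 [ 0.2551 -0.5982  0.2268] [-0.05 -0.25 -0.31]
0
```

View pics/cmp3.png

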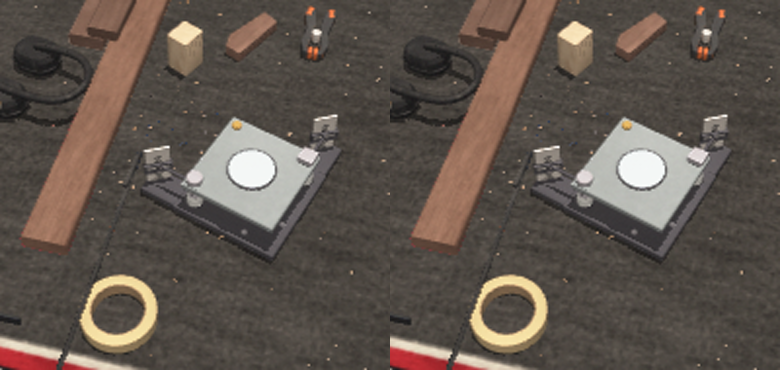

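```bash
python3 -c "
from bench import manip; print(manip.hand_in())"
```

```text
the job is handed in; nothing more can be done
None
```

I pressed the round-pad corner, then the square-pad corner, to index depth, holding each for about 1.1 s. Tip depth was worked out from fingertip travel and image estimates of the index heights (±1–2 mm); the square one probably went about 1 mm low. Both sprang back, the final picture shows no visible change in the mount area, the hand is clear, and the job was handed in at about 20 s.

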